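# Set out the clean bench from the stack

### The arm

A 6-joint arm with a two-finger parallel gripper is mounted at the origin on the work surface. World frame = base frame: x ahead of the robot, y to its left, z up, the work surface at z = 0. Lengths are in m, angles in rad, forces in N, time in s.
With the tool pointing down it reaches from about 0.275 to 0.875 m from the base axis. Payload 12.5 kg.
Tool frame: the origin (TCP) lies on the centre line of the jaws, within the pads' length; the fingertips stand r.finger_overhang ahead of it and the grasp point (between the pads) lies 3 mm ahead of it (r.finger_overhang is the distance from the TCP to the fingertips, in m); z points along the fingers, y is the line along which they close (so a half turn about z gives the same grasp; the last joint's range is limited). The gripper opens to 85 mm and grips with 20 to 120 N. Pads are 22 mm wide; open, the fingers measure 114 mm over their backs; the gripper's body (76 mm by 85 mm) begins 54 mm behind the grasp point. The pads swing forward as they close: fully open they stand 13 mm farther back than shut.
Start: joints at [1.193, 0.351, 1.652, -0, 1.139, -0.085], TCP at [0.159, 0.527, 0.253] pointing down, gripper open.
Joint ranges: [-2.75, 2.75], [-0.79, 2.1], [0.01, 2.65], [-1.57, 4.71], [0.07, 3.14], [-2.87, 2.87]. Speed limits (rad/s): [2.22, 2.22, 2.79, 3.14, 3.14, 3.14].

### API

Orientations are given as a unit quaternion [x, y, z, w].
In Python, from cell import r, optics gives the robot as it stands. The module is installed in compiled form; this text tells all that it offers. Calls block until the motion is done:
- r.move_to(position, orientation): joint-space move of the TCP to a pose.
- r.move_linear(position, rot=None, vel=0.15): straight line of the TCP; rot=None keeps the orientation; vel is the mean speed in m/s.
- r.set_joints(angles): joint-space move.
- r.set_gripper(opening, squeeze=None): opening from 0.0 (shut) to 1.0 (fully open); squeeze is the grip in N (None keeps the last); returns when the fingers have stopped.
- r.sleep(seconds).
- r.inverse_kinematics(position, orientation): joint angles nearest the present ones, or None.
- optics.get_image(name): name is "scene" or "top"; returns a dict with "pixels" (420x560x3 uint8, red, green, blue), "depth" (420x560 float32, m along the optical axis (not along the pixel's ray), 0 where there is no reading), "fx", "fy", "cx", "cy" (pixels), "D" ([k1, k2, p1, p2, k3] as OpenCV has them; the pictures are not rectified), "camera_from_world" (4x4, takes a point from world to camera coordinates). Camera axes: x right, y down, z forward; pixel columns grow to the right and rows downward; lengths in m; the calibration is good to about 2 mm. A picture is of the moment at which its call begins.
A pose or a line that the arm cannot do raises r.PlanningError and nothing moves.
- r.hand_in(): hands the job in; it is judged then, once.
Readings, each from a call of its own:
- r.current_t(): time.
- r.current_q(): joint angles.
- r.current_qvel(): joint speeds.
- r.current_effort(): joint torques, N m.
- r.current_tool_pos(): TCP position.
- r.current_ee_rot(): TCP orientation.
- r.current_contact_force(): force on the tool from outside, world axes, zero at the start.
- r.current_torque(): the same for the moment, N m.
- r.current_opening(): opening from 0.0 (shut) to 1.0 (fully open).
- r.current_finger_force(): force on a finger pad.
Only numpy, scipy, OpenCV 4.12 (cv2) and the standard library are available. Lean on these libraries where they do the work, as an engineer would, in place of code of your own. Each camera call takes 0.05 s, during which the arm holds its last target. There are 200 camera calls.

### The job

The things for the clean bench have been piled up in one stack; take it apart and put each thing in the middle of its own place: the little jar upright on the balance pan, the small film roll over the post of its holder and down on the disc, the glass dish flat on the window of the light box, and the tube rack lengthwise on the rubber mat, square with it. Set things down rather than dropping them, let none of them tip over, and leave the stoppered flask and the spirit burner where they stand.

Things in the scene. Friction and masses are not known exactly. Their poses are not given: they have to be found in the camera images.
- jar_center (a point): Small amber screw-top jar with a black cap, 34 mm in diameter and 45 mm tall, about 50 g (masses vary by a third). At the start it stands on the film roll, at the very top of the stack. The point is its centre, half-way up (22.5 mm above its underside). z is up.
- roll_center (a point): Small roll of sealing film, white: an upright ring, 48 mm outside diameter, 30 mm tall, with a 26 mm hole right through, about 50 g (masses vary by a third). At the start it lies flat on the glass dish, under the jar. The point is its centre (on the axis of the hole, 15 mm above its underside). z is up. (A much larger roll, 84 mm wide and 100 mm tall, at the far edge of the table has no part in the job.)
- dish_center (a point): Closed round glass dish with a grey bottom, 66 mm in diameter and 22 mm tall, about 90 g. At the start it lies on the tube rack, under the film roll, within 17 mm of the rack's centre. The point is its centre (11 mm above its underside). z is up.
- rack_center (a point): White plastic tube rack, a block 120 mm (its x) by 66 mm (its y) by 40 mm tall with small dark holes in its top, about 220 g. It stands on the table at the bottom of the stack. The point is its centre, 20 mm above its underside; x runs along its length. z is up.
- pan_top (a point): Laboratory balance, fixed: a white body 125 mm by 95 mm by 24 mm tall with a grey display, carrying a round steel pan 72 mm in diameter. The jar's place. The point is the centre of the pan's upper face, 30 mm above the table and 18 mm off the middle of the body, away from the display; x points away from the display. z is up.
- spindle_base (a point): Film-roll holder, fixed: a dark steel disc 84 mm in diameter and 6 mm thick with an upright post in its middle, 10 mm in diameter, tapered at the tip, its top 20 mm above the disc. The film roll's place: the post goes into the roll's hole and the roll rests on the disc. The point is on the post's axis, at the level of the disc's upper face (6 mm above the table). z is up.
- lightbox_top (a point): Viewing light box, fixed: a grey square box 110 mm by 110 mm by 28 mm tall with a round white window 84 mm in diameter on top, which stands 2 mm proud. The glass dish's place. The point is the centre of the window's upper face, 30 mm above the table. z is up.
- mat_top (a point): Black rubber mat, fixed, 140 mm (its x) by 90 mm (its y), 3 mm thick. The tube rack's place. The point is the centre of its upper face, 3 mm above the table; x runs along its length. z is up.
- flask_center (a point): Bystander, to be left alone: conical glass flask with a cork stopper, 80 mm wide at the foot and 135 mm tall, loose, at the right of the table. The point is half-way up on its axis.
- burner_center (a point): Bystander, to be left alone: round glass spirit burner with a brass collar, 74 mm wide and 81 mm tall, unlit, loose, at the left of the table. The point is on its axis, 40 mm above the table.
There are look-alikes about, which are no part of the job. Leave any green look-alike of the part that bears roll_center alone. What is shaped like the part that bears rack_center but red is not meant.

How it is judged:
At the end, for the whole second after the job is handed in: Jar on the pan, dish on the window, rack on the mat, each within 15 mm of the middle; film roll round the post (within 10.5 mm), down on the disc; rack within 0.2 rad of the mat's length; heights to 4 mm, all upright within 0.1 rad and at rest (horizontal distance between jar_center and pan_top below 0.015 m and z of jar_center in the frame of pan_top between 0.0185 and 0.0265 m and angle between each of jar_center, roll_center, dish_center, rack_center's own z axis and vertical below 0.1 rad and linear speed of each of jar, roll, dish, rack below 0.02 m/s and angular speed of each of jar, roll, dish, rack below 0.2 rad/s and horizontal distance between roll_center and spindle_base below 0.0105 m and z of roll_center in the frame of spindle_base between 0.011 and 0.019 m and horizontal distance between dish_center and lightbox_top below 0.015 m and z of dish_center in the frame of lightbox_top between 0.007 and 0.015 m and horizontal distance between rack_center and mat_top below 0.015 m and z of rack_center in the frame of mat_top between 0.016 and 0.024 m and angle between the x axis of rack_center and the x axis of mat_top, either way round below 0.2 rad); the robot touches nothing.
It fails at once if one of the four things is tipped over (more than 40 degrees) (angle between any of jar_center, roll_center, dish_center, rack_center's own z axis and vertical above 0.7 rad).
It fails at once if one of the four things is dropped or thrown (faster than 0.6 m/s with no finger on it) ((contact force between jar and the fingers below 0.02 N and linear speed of jar above 0.6 m/s) or (contact force between roll and the fingers below 0.02 N and linear speed of roll above 0.6 m/s) or (contact force between dish and the fingers below 0.02 N and linear speed of dish above 0.6 m/s) or (contact force between rack and the fingers below 0.02 N and linear speed of rack above 0.6 m/s)).
It fails at once if the stoppered flask or the spirit burner is shifted more than 25 mm or knocked over (distance of any of flask_center, burner_center from where it was at the start of the episode above 0.025 m).
It also fails if it takes over 125 s, if anything falls off the work surface, if the arm or the gripper's body presses on something with over 40 N, if the wrist force passes 120 N, or if a joint passes its speed limit or range.

## Working session

There is one attempt and no reset: what is moved stays moved. The work goes in short steps, each a Python script; the robot and the scene stay as the last script left them, time stands still between calls to the robot, and variables do not carry over. Pictures are saved under pics/ and viewed, at most 14 in all, crops included, and the job is handed in when it is done.

```bash
mkdir -p pics; ls
python3 - <<'E'
from cell import r, optics
import cv2, numpy as np
print(r.current_t(), r.finger_overhang, r.current_ee_rot())
for n in ("scene","top"):
    d=optics.get_image(n); np.savez(f"{n}0.npz",**d)
    cv2.imwrite(f"pics/{n}0.png",cv2.cvtColor(d["pixels"],cv2.COLOR_RGB2BGR))
    print(n,d["fx"],d["fy"],d["cx"],d["cy"],d["D"]); print(np.round(np.linalg.inv(d["camera_from_world"]),3), (d["depth"]>0).mean())
E
```

```text
pics
0.0 0.022 [ 1.45877764e-01  9.89302431e-01 -6.01037926e-04 -1.31525685e-04]
scene 417.12673073911174 417.12673073911174 271.1739473815721 210.6622139412145 [0.00396605 0.         0.         0.         0.        ]
[[ 6.380e-01  5.840e-01 -5.020e-01  1.002e+00]
 [ 7.700e-01 -4.830e-01  4.170e-01 -4.450e-01]
 [ 1.000e-03 -6.530e-01 -7.580e-01  8.550e-01]
 [ 0.000e+00  0.000e+00  0.000e+00  1.000e+00]] 0.9959991496598639
top 411.40984434492873 411.40984434492873 276.57215912927165 202.90585353869233 [-0.1241344  0.         0.         0.         0.       ]
[[-0.003 -0.991  0.135  0.346]
 [-1.     0.006  0.017 -0.024]
 [-0.018 -0.135 -0.991  1.15 ]
 [ 0.     0.     0.     1.   ]] 0.9959183673469387
```

View pics/scene0.png

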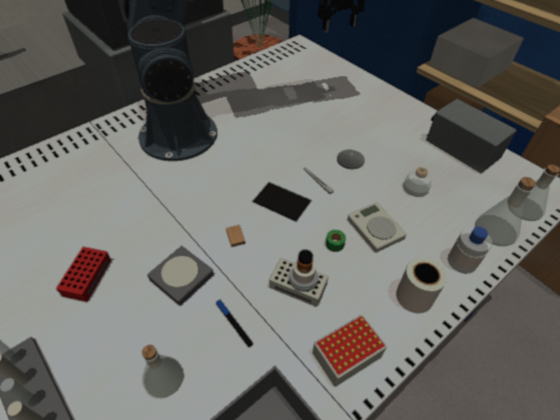

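View pics/top0.png

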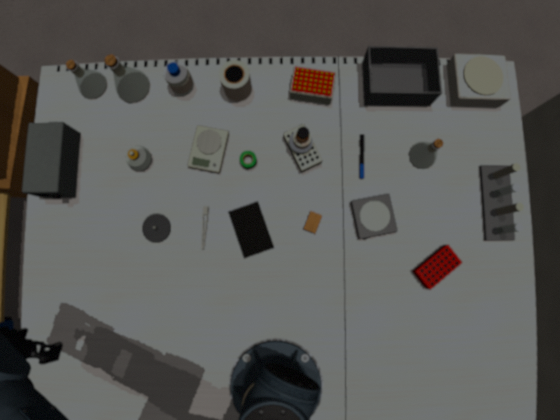

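The stack is at top (303,148) / scene (303,270). Look-alikes:
- Ring: the white roll is in the stack. The green ring at top (248,160) / scene (336,240) is a look-alike and stays. The big roll at top (236,80) is not part of the job.
- Rack: the white rack under the stack is the one meant. The red block at top (437,267) and the red-topped one at top (313,83) are not.

The places are the balance pan at (209,142), the holder at (157,228), the window at (375,216) and the mat at (251,229). The bystanders are the burner at (138,158) and the flask at (423,155).

```bash
cat > h.py <<'E'
import numpy as np, cv2
from scipy.spatial.transform import Rotation as R
def K(d): return np.array([[d["fx"],0,d["cx"]],[0,d["fy"],d["cy"]],[0,0,1.]])
def rays(d,uv):
    p=cv2.undistortPoints(np.asarray(uv,float).reshape(-1,1,2),K(d),np.asarray(d["D"],float))[:,0]
    return np.c_[p,np.ones(len(p))]
def onplane(d,uv,z):
    T=np.linalg.inv(d["camera_from_world"]); v=rays(d,uv)@T[:3,:3].T; o=T[:3,3]
    return o+v*((z-o[2])/v[:,2])[:,None]
def cloud(d):
    h,w=d["depth"].shape; u,v=np.meshgrid(np.arange(w),np.arange(h))
    c=rays(d,np.c_[u.ravel(),v.ravel()])*d["depth"].reshape(-1,1)
    T=np.linalg.inv(d["camera_from_world"]); return (c@T[:3,:3].T+T[:3,3]).reshape(h,w,3)
def blob(mask,roi):
    """largest contour of mask inside roi (u0,v0,u1,v1), full-image pixels"""
    m=np.zeros(mask.shape,np.uint8); u0,v0,u1,v1=roi; m[v0:v1,u0:u1]=mask[v0:v1,u0:u1]
    cs=cv2.findContours(m,cv2.RETR_EXTERNAL,cv2.CHAIN_APPROX_NONE)[0]
    return max(cs,key=cv2.contourArea)[:,0]
def rect(P):
    (c,s,a)=cv2.minAreaRect((P[:,:2]*1000).astype(np.float32)); return np.round(c,1),np.round(s,1),round(a,1)
E
python3 - <<'E'
from h import *
t=dict(np.load("top0.npz")); s=dict(np.load("scene0.npz"))
C=cloud(t); S=cloud(s)
g=t["pixels"].astype(int); gs=s["pixels"].astype(int)
for n,(u,v) in dict(pan=(209,142),hold=(150,222),win=(375,216),mat=(251,229),jar=(303,135),rack=(310,160),flask=(423,155),burner=(138,158),ring=(243,160),table=(300,260),bbody=(200,165),lb=(358,200)).items(): print(n,np.round(C[v,u],3),g[v,u])
print("mat",rect(onplane(t,blob(g.max(2)<45,(220,195,280,262)),.003)))
print("hold",rect(onplane(t,blob(g.max(2)<95,(138,210,176,246)),.006)))
print("win",rect(onplane(t,blob((g.min(2)>g[205,358].mean()+35),(352,195,398,238)),.03)))
print("bodytop",rect(onplane(t,blob((C[...,2]>.017),(180,118,236,180)),.024)))
print("lbtop",rect(onplane(t,blob((C[...,2]>.018),(345,188,402,244)),.028)))
# stack layers from both depth maps
for nm,X,roi in (("top",C,(270,115,335,180)),("scene",S,(255,235,345,310))):
    u0,v0,u1,v1=roi; P=X[v0:v1,u0:u1].reshape(-1,3)
    for lo,hi in ((.034,.044),(.056,.066),(.087,.096),(.130,.141)):
        q=P[(P[:,2]>lo)&(P[:,2]<hi)]; print(nm,lo,len(q),rect(q) if len(q)>3 else "")
big=lambda d,roi: cv2.resize(cv2.cvtColor(d["pixels"][roi[1]:roi[3],roi[0]:roi[2]],cv2.COLOR_RGB2BGR),(400,400),interpolation=cv2.INTER_CUBIC)
cv2.imwrite("pics/c1.png",np.hstack([big(t,(265,110,345,190)),big(s,(255,225,345,315))]))
E
```

```text
pan [0.673 0.185 0.034] [102 102  95]
hold [0.449 0.356 0.005] [41 41 40]
win [ 0.461 -0.275  0.029] [110 114 109]
mat [0.429 0.067 0.004] [16 14 14]
jar [ 0.658 -0.075  0.138] [17 17 18]
rack [ 0.617 -0.098  0.037] [95 97 91]
flask [ 0.625 -0.408  0.063] [53 56 52]
burner [0.625 0.382 0.052] [72 73 68]
ring [0.621 0.089 0.029] [58 78 45]
table [ 0.343 -0.069  0.003] [111 114 110]
bbody [0.609 0.211 0.024] [70 75 63]
lb [ 0.506 -0.23   0.028] [70 70 69]
mat (array([428.4,  68.6]), array([134. ,  84.7]), 19.2)
hold (array([433.9, 337.5]), array([82.9, 81.6]), 1.6)
win (array([ 462.4, -273.7]), array([75. , 74.5]), 89.5)
bodytop (array([657. , 190.8]), array([ 95.6, 128.1]), 79.2)
lbtop (array([ 462.6, -272.6]), array([110.9, 110.4]), 11.0)
top 0.034 475 (array([655. , -77.3]), array([121.6,  66.7]), 25.9)
top 0.056 162 (array([661.1, -70.5]), array([65.5, 58. ]), 68.2)
top 0.087 102 (array([661.7, -72.5]), array([47.1, 41.2]), 75.8)
top 0.13 120 (array([664.8, -73.5]), array([28.2, 31. ]), 88.3)
scene 0.034 744 (array([630.8, -26.1]), array([120.2, 180. ]), 25.8)
scene 0.056 223 (array([669. , -74.8]), array([62.9, 55.9]), 45.8)
scene 0.087 157 (array([668.6, -75.7]), array([46.4, 40.6]), 43.4)
scene 0.13 176 (array([666. , -73.1]), array([30.8, 31.8]), 77.5)
```

View pics/c1.png

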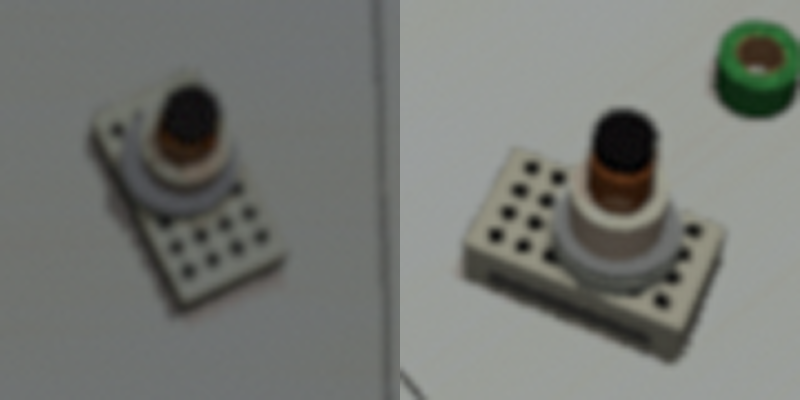

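The crop confirms it: the amber jar is on the white ring, on the grey glass dish, on the white rack, and the green ring stands apart. First I go above the jar and measure the real fingertip height at several openings.

```bash
cat >> h.py <<'E'
from cell import r, optics
def quat(deg):
    """tool down, jaws closing along world angle deg; of the two half turns take the one with the smaller last joint"""
    return [np.array([np.cos(f),np.sin(f),0,0]) for f in (np.radians(deg+90)/2,np.radians(deg+270)/2)]
def best(p,deg):
    c=[(abs(j[5]),i) for i,q in enumerate(quat(deg)) if (j:=r.inverse_kinematics(p,q)) is not None]
    return quat(deg)[min(c)[1]]
def shot(name,n="scene",roi=None):
    d=optics.get_image(n); im=cv2.cvtColor(d["pixels"],cv2.COLOR_RGB2BGR)
    if roi: im=cv2.resize(im[roi[1]:roi[3],roi[0]:roi[2]],(480,480),interpolation=cv2.INTER_CUBIC)
    cv2.imwrite(f"pics/{name}.png",im); return d
JAR=np.array([.665,-.073]);RACK=np.array([.655,-.077]);DISH=np.array([.665,-.075])
PAN=np.array([.675,.1875]);HOLD=np.array([.434,.3375]);WIN=np.array([.4625,-.273]);MAT=np.array([.4284,.0686])
RY=25.9; MY=19.2
def stat(s): print(s,"t",round(r.current_t(),1),"p",np.round(r.current_tool_pos(),3),"op",round(r.current_opening(),3),"F",np.round(r.current_contact_force(),1),"ff",round(r.current_finger_force(),1))
E
python3 - <<'E'
from h import *
p=[*JAR,.24]; r.move_to(p,best(p,RY+90)); stat("above"); print(np.round(r.current_q(),2))
for o in (1.,.75,.5,.4):
    if o<1: r.set_gripper(o,40)
    d=optics.get_image("scene"); P=cloud(d).reshape(-1,3)
    q=P[(np.abs(P[:,0]-JAR[0])<.08)&(np.abs(P[:,1]-JAR[1])<.08)&(P[:,2]>.15)]
    print(o,r.current_opening(),"tip z",np.sort(q[:,2])[[5,20,60]])
r.set_gripper(1.)
shot("a1")
E
```

```text
above t 2.9 p [ 0.665 -0.072  0.24 ] op 1.004 F [-0.2  0.3 -0.1] ff 0.0
[-0.18  0.58  1.33  0.    1.23  0.94]
1.0 1.0048881084992738 tip z [0.23553969 0.23921714 0.24702297]
0.75 0.75091231049491 tip z [0.22670688 0.23167518 0.2395516 ]
0.5 0.49958398195917103 tip z [0.22284793 0.22761311 0.23666383]
0.4 0.39526058043071005 tip z [0.22179507 0.22649613 0.23495241]
```

View pics/a1.png

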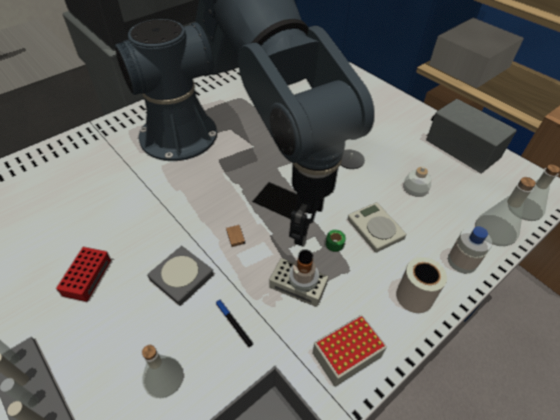

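The picture shows the open jaws above the stack at (303,225), with the jar at (305,258). The overhang of 22 mm holds for shut jaws; at about 0.77 opening (66 mm) the tips stand about 16 mm ahead. Next is the jar.

```bash
cat >> h.py <<'E'
def pick(xy,z,zup,sq,vel=.2):
    p=r.current_tool_pos()
    r.move_linear([*xy,z],vel=.1); r.set_gripper(0.,sq); stat("grip")
    r.move_linear([*xy,z+.02],vel=.05); r.move_linear([*xy,zup],vel=.15); stat("up")
def place(xy,z,zup,deg=None,vel=.25):
    """z: TCP height at release; stop 1.5 mm early-ish is left to the caller"""
    q=best([*xy,zup],deg) if deg is not None else None
    r.move_linear([*xy,zup],q,vel=vel); r.move_linear([*xy,z+.015],vel=.12); r.move_linear([*xy,z],vel=.03); r.sleep(.2); stat("down")
def release(op,zup):
    p=r.current_tool_pos(); r.set_gripper(op); r.sleep(.2); r.move_linear([p[0],p[1],zup],vel=.15); stat("free")
E
python3 - <<'E'
from h import *
r.move_linear([*JAR,.19],vel=.2)
pick(JAR,.118,.22,30)
d=shot("b1"); d2=shot("b1t","top")
C=cloud(d).reshape(-1,3)
for lo,hi in ((.056,.066),(.085,.096)):
    q=C[(np.abs(C[:,0]-.665)<.05)&(np.abs(C[:,1]+.075)<.05)&(C[:,2]>lo)&(C[:,2]<hi)]; print(rect(q))
C=cloud(d2).reshape(-1,3)
for lo,hi in ((.056,.066),(.085,.096)):
    q=C[(np.abs(C[:,0]-.665)<.05)&(np.abs(C[:,1]+.075)<.05)&(C[:,2]>lo)&(C[:,2]<hi)]; print(len(q),rect(q) if len(q)>5 else 0)
E
```

```text
grip t 6.4 p [ 0.665 -0.073  0.118] op 0.39 F [-0.3 -0.1  3.8] ff 29.8
up t 7.7 p [ 0.665 -0.073  0.219] op 0.394 F [0.7 0.1 0.1] ff 29.8
(array([670.2, -76.3]), array([63.3, 54.1]), 44.2)
(array([666. , -72.7]), array([45.5, 48.4]), 47.7)
0 0
0 0
```

View pics/b1.png

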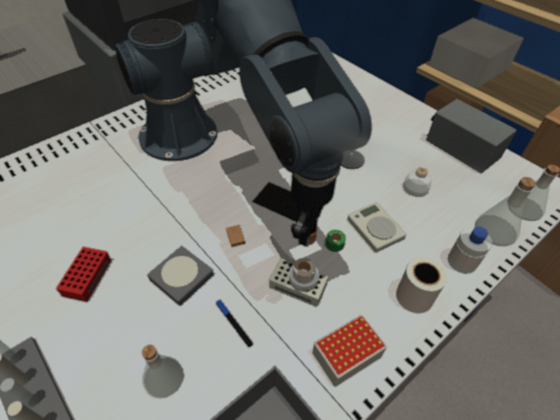

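The jar is held (310,235) and the roll stays put at (303,268), measured at (0.666,-0.073). I place the jar, then re-measure the stack from the top while I'm at the balance.

Run:
```python
from h import *
place(PAN,.0575,.2)
for _ in range(3):
    if r.current_contact_force()[2]>1.5: break
    p=r.current_tool_pos(); r.move_linear([*PAN,p[2]-.001],vel=.02); r.sleep(.1); stat("step")
release(.75,.2)
r.move_linear([.6,.10,.25],vel=.25)
d=shot("c1s"); t=shot("c1t","top")
for n,X in (("s",cloud(d).reshape(-1,3)),("t",cloud(t).reshape(-1,3))):
    for nm,c,w,lo,hi in (("jar",PAN,.04,.065,.08),("dish",DISH,.05,.056,.066),("roll",DISH,.05,.087,.096),("rack",RACK,.09,.034,.044)):
        q=X[(np.abs(X[:,0]-c[0])<w)&(np.abs(X[:,1]-c[1])<w)&(X[:,2]>lo)&(X[:,2]<hi)]; print(n,nm,len(q),rect(q) if len(q)>5 else 0)
stat("")
```

```text
down t 11.0 p [0.675 0.188 0.058] op 0.39 F [ 0.4 -0.3 -1.1] ff 29.9
step t 11.4 p [0.675 0.188 0.057] op 0.391 F [ 0.1 -0.6  0.1] ff 29.9
step t 11.7 p [0.675 0.188 0.056] op 0.391 F [-1.6 -1.   4.5] ff 30.4
free t 13.4 p [0.675 0.187 0.199] op 0.752 F [-0.4 -1.1 -1.1] ff 0.0
s jar 138 (array([675.2, 187.4]), array([29.6, 30.7]), 53.1)
s dish 249 (array([669.7, -75.8]), array([63.4, 52.6]), 43.9)
s roll 273 (array([665.8, -72.5]), array([45.5, 46.8]), 48.3)
s rack 748 (array([654.9, -76.4]), array([120.5,  68. ]), 25.6)
t jar 0 0
t dish 207 (array([661.3, -70.5]), array([65.6, 58.3]), 69.4)
t roll 180 (array([665.9, -72.9]), array([45.3, 48.8]), 89.0)
t rack 484 (array([655. , -77.3]), array([121.4,  66.8]), 25.7)
 t 14.2 p [0.6   0.101 0.249] op 0.751 F [ 0.5 -0.4  0.1] ff 0.0
```

View pics/c1s.png

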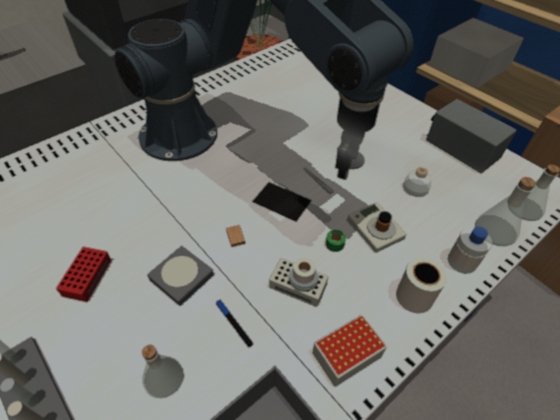

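The jar stands upright on the pan (384,222), measured at (0.675,0.187). The roll is at (0.666,-0.073); it goes to the holder next.

Run:
```python
from h import *
xy=np.array([.666,-.073]); r.set_gripper(1.)
r.move_linear([*xy,.17],vel=.25); pick(xy,.088,.18,30)
r.move_linear([*HOLD,.12],vel=.25)
t=shot("d1t","top"); d=optics.get_image("scene")
X=cloud(t).reshape(-1,3)
q=X[(np.abs(X[:,0]-.665)<.05)&(np.abs(X[:,1]+.075)<.05)&(X[:,2]>.056)&(X[:,2]<.068)]; print("dish",rect(q))
X=cloud(d).reshape(-1,3)
q=X[(np.abs(X[:,0]-.665)<.05)&(np.abs(X[:,1]+.075)<.05)&(X[:,2]>.056)&(X[:,2]<.068)]; print("dish",rect(q))
shot("d1","scene",(290,90,410,210))
stat("")
```

```text
grip t 16.9 p [ 0.666 -0.073  0.089] op 0.558 F [-0.7  0.3  5.5] ff 31.3
up t 18.1 p [ 0.666 -0.073  0.179] op 0.556 F [-0.5  0.4 -1.2] ff 30.9
dish (array([664.2, -71.3]), array([63.2, 66.1]), 87.6)
dish (array([664.6, -70.5]), array([62.5, 68.5]), 47.2)
 t 20.3 p [0.434 0.337 0.12 ] op 0.557 F [ 0.8  0.3 -0.7] ff 30.9
```

View pics/d1.png

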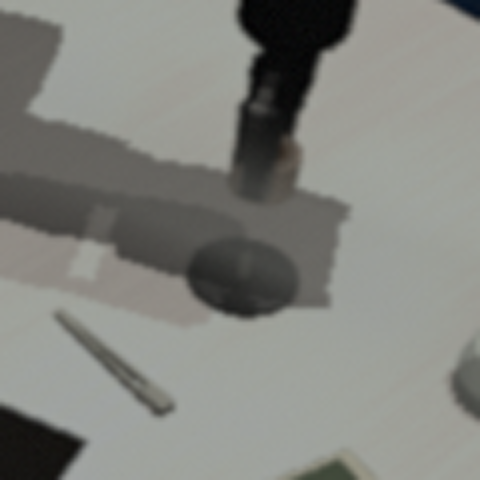

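The roll is held above the holder: the disc is at crop (243,277) and the post at (245,262), with the roll at (265,165). I cross-check the disc centre in the other view, then lower the roll while watching the force at post-tip height.

Run:
```python
from h import *
s=dict(np.load("scene0.npz")); g=s["pixels"].astype(int)
c=rect(onplane(s,blob(g.max(2)<110,(330,140,372,172)),.006)); print("holder scene view",c)
if np.linalg.norm(np.array(c[0])/1000-HOLD)>.006: print("DISAGREE"); raise SystemExit
xy=np.array([np.mean([c[0][0]/1000,HOLD[0]]),np.mean([c[0][1]/1000,HOLD[1]])])
r.move_linear([*xy,.060],vel=.12)
for z in (.052,.046,.040,.036,.034,.033,.032,.031):
    r.move_linear([*xy,z],vel=.03); r.sleep(.08); F=r.current_contact_force()
    if F[2]>2.5 or np.hypot(*F[:2])>6: print("contact at",z,F); break
stat("down")
```

```text
holder scene view (array([432.2, 335.5]), array([80.3, 79.9]), 50.4)
contact at 0.032 [-3.45860774 -1.31666375  8.79077732]
down t 23.6 p [0.433 0.337 0.033] op 0.558 F [-3.5 -1.3  8.8] ff 31.7
```

Contact came at 0.032, exactly the disc height, so the post is inside. I release, look, and go for the dish.

```bash
python3 - <<'E'
from h import *
release(.8,.16); r.set_gripper(1.)
r.move_linear([.6,.05,.2],vel=.25)
d=shot("e1","scene",(310,115,400,205)); X=cloud(d).reshape(-1,3)
q=X[(np.abs(X[:,0]-.433)<.05)&(np.abs(X[:,1]-.337)<.05)&(X[:,2]>.031)&(X[:,2]<.042)]; print("roll",len(q),rect(q),np.median(q[:,2]))
xy=np.array([.6645,-.071])
r.move_linear([*xy,.14],vel=.25); pick(xy,.059,.16,30)
shot("e2","scene",(230,180,370,320))
E
python3 -c "
import cv2,numpy as np
cv2.imwrite('pics/e.png',np.hstack([cv2.resize(cv2.imread('pics/%s.png'%n),(400,400)) for n in('e1','e2')]))"
```

```text
free t 25.2 p [0.433 0.336 0.159] op 0.799 F [ 1.  -0.5 -0.7] ff 0.0
roll 54 (array([445.2, 342.2]), array([18.8, 48. ]), 29.1) 0.036146155269740576
grip t 29.1 p [ 0.665 -0.071  0.06 ] op 0.761 F [-2.3 -0.1  5.8] ff 33.2
up t 30.3 p [ 0.664 -0.071  0.159] op 0.758 F [-0.6  0.2 -1.8] ff 33.5
```

View pics/e.png

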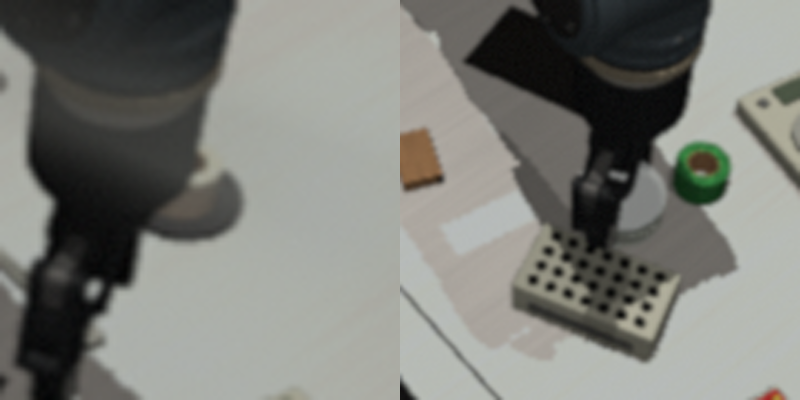

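The left crop shows the roll upright on the disc at (200,185), partly hidden by the arm. The right crop shows the dish held at (640,200) and the rack left bare at (600,290). Now the dish goes to the window.

```bash
cat >> h.py <<'E'
def lower(xy,zs,lim=3.):
    for z in zs:
        r.move_linear([*xy,z],vel=.03); r.sleep(.1)
        if r.current_contact_force()[2]>lim: break
    stat("contact")
E
python3 - <<'E'
from h import *
r.move_linear([*WIN,.16],vel=.25); r.move_linear([*WIN,.06],vel=.12)
lower(WIN,(.053,.051,.050,.049,.048))
release(1.,.16)
r.move_linear([.56,-.15,.22],vel=.25)
t=shot("f1t","top"); d=shot("f1s")
for n,I in (("s",d),("t",t)):
    X=cloud(I).reshape(-1,3)
    for nm,c,w,lo,hi in (("jar",PAN,.04,.065,.08),("roll",HOLD,.05,.031,.042),("dish",WIN,.05,.046,.058),("rack",RACK,.09,.034,.044)):
        q=X[(np.abs(X[:,0]-c[0])<w)&(np.abs(X[:,1]-c[1])<w)&(X[:,2]>lo)&(X[:,2]<hi)]; print(n,nm,len(q),rect(q) if len(q)>5 else 0)
E
```

```text
contact t 34.2 p [ 0.463 -0.273  0.05 ] op 0.76 F [-4.5  2.6 14. ] ff 34.9
free t 35.6 p [ 0.462 -0.273  0.159] op 0.998 F [-0.9  0.5 -0.4] ff 0.0
s jar 134 (array([675.3, 187.1]), array([29.4, 32.1]), 42.6)
s roll 128 (array([432.7, 335.2]), array([44.1, 48.6]), 44.1)
s dish 603 (array([ 463.2, -272.1]), array([65.3, 65.8]), 42.6)
s rack 1358 (array([655. , -76.4]), array([120.5,  67.4]), 26.0)
t jar 107 (array([676.7, 187.5]), array([30.1, 30.4]), 46.8)
t roll 179 (array([434.1, 336.2]), array([45.7, 47.2]), 89.0)
t dish 254 (array([ 457.9, -284.5]), array([38.6, 62.3]), 56.3)
t rack 782 (array([656.6, -76.5]), array([117.5,  67.2]), 26.2)
```

View pics/f1s.png

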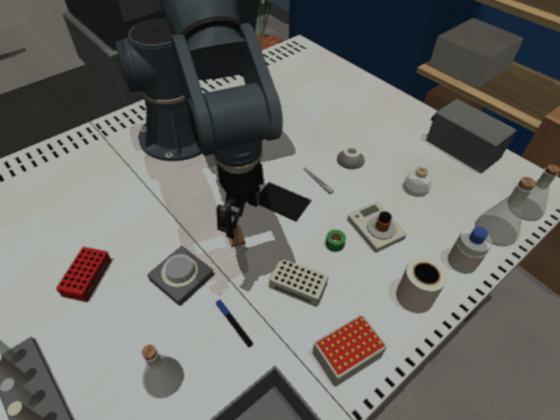

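The jar (384,220), roll (351,155) and dish (180,266) sit centred on their places. The rack is bare at (299,280), measured at (0.655,-0.0765) with yaw 26°. Rack next.

Run:
```python
from h import *
xy=np.array([.655,-.0765])
r.move_linear([*xy,.12],vel=.25); pick(xy,.026,.12,60)
r.move_linear([*MAT,.12],best([*MAT,.12],MY+90),vel=.25); r.move_linear([*MAT,.045],vel=.12)
lower(MAT,(.034,.031,.030,.029,.028,.027),5.)
release(1.,.14)
r.move_linear([.30,-.10,.30],vel=.25)
t=shot("g1t","top"); d=shot("g1s")
for n,I in (("s",d),("t",t)):
    X=cloud(I).reshape(-1,3)
    for nm,c,w,lo,hi in (("jar",PAN,.04,.065,.08),("roll",HOLD,.05,.031,.042),("dish",WIN,.05,.046,.058),("rack",MAT,.09,.037,.049)):
        q=X[(np.abs(X[:,0]-c[0])<w)&(np.abs(X[:,1]-c[1])<w)&(X[:,2]>lo)&(X[:,2]<hi)]; print(n,nm,len(q),rect(q) if len(q)>5 else 0, np.median(q[:,2]))
stat("")
```

```text
grip t 38.7 p [ 0.656 -0.077  0.027] op 0.762 F [-0.8  0.2  6.3] ff 68.1
up t 39.9 p [ 0.654 -0.076  0.119] op 0.763 F [-0.1 -0.5 -2.7] ff 67.2
contact t 43.6 p [0.428 0.069 0.03 ] op 0.763 F [-6.6  0.1 19.9] ff 69.8
free t 45.0 p [0.428 0.069 0.139] op 1.002 F [-0.5  0.3 -0.6] ff 0.0
s jar 134 (array([674.6, 187.6]), array([28.9, 32.5]), 43.1) 0.07486649241488985
s roll 133 (array([432.4, 335.2]), array([44.5, 49.6]), 41.1) 0.035964486850520117
s dish 600 (array([ 463.6, -272.4]), array([67. , 64.7]), 5.9) 0.05238855069928805
s rack 857 (array([428.9,  69.1]), array([120.4,  69.2]), 18.4) 0.043396119803889244
t jar 105 (array([676.1, 186.8]), array([29.9, 30.4]), 47.9) 0.07454154388196654
t roll 178 (array([434.3, 336.6]), array([47.2, 46.6]), 63.1) 0.03571455946188318
t dish 476 (array([ 464.3, -273. ]), array([65.8, 63.5]), 11.3) 0.05212285545139128
t rack 1073 (array([430.3,  68.7]), array([119.8,  65.9]), 18.5) 0.04319614939379757
 t 46.3 p [ 0.3   -0.099  0.299] op 0.999 F [ 0.3  0.4 -0.6] ff 0.0
```

View pics/g1s.png

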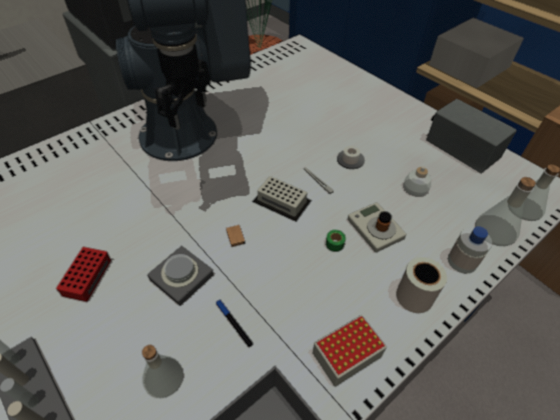

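All four are in place, each within about 2 mm of the middle at the right height: jar (384,222), roll (351,155), dish (180,266), rack (283,193). The flask (162,368) and burner (419,180) stand where they were, and the arm is clear.

```bash
python3 -c "
from cell import r
print(r.hand_in(), r.current_t())"
```

```text
the job is handed in; nothing more can be done
the job is handed in; nothing more can be done
```

The stack is taken apart and the job handed in at about 46 s: in the last pictures the jar, film roll, glass dish and tube rack each measured within about 2 mm of the middle of their places, and the flask and burner looked undisturbed; the hand-in returned no verdict.

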